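# Sort packed mailing tubes from empty ones by weight

### The arm

A 6-joint arm with a two-finger parallel gripper is mounted at the origin on the work surface. World frame = base frame: x ahead of the robot, y to its left, z up, the work surface at z = 0. Lengths are in mm, angles in rad, forces in N, time in s.
With the tool pointing down it reaches from about 275 to 825 mm from the base axis. Payload 5.2 kg.
Tool frame: the origin (TCP) lies at the very end of the fingers, on their centre line; the grasp point (between the pads) lies 19 mm behind it; z points along the fingers, y is the direction in which the jaws open and shut (so a half turn about z gives the same grasp; the last joint's range is limited). The gripper opens to 93 mm and grips with 3 to 60 N. Pads are 15 mm wide; open, the fingers measure 128 mm over their backs; the gripper's body (75 mm by 188 mm) begins 65 mm behind the grasp point.
Start: joints at [-1.35, 0.259, 1.535, -0, 1.348, -0.203], TCP at [226.196, -501.339, 218.653] pointing down, gripper open.
Joint ranges: [-3.14, 3.14], [-0.91, 2.08], [0.19, 2.58], [-1.22, 4.36], [0.22, 2.71], [-3.12, 3.12]. Speed limits (rad/s): [2.57, 2.57, 3.14, 3.14, 3.14, 3.14].

### API

Orientations are given as [roll, pitch, yaw] about the fixed x, y, z axes, in that order (R = Rz(yaw) Ry(pitch) Rx(roll)).
In Python, from bench import robot gives the robot as it stands. The module is installed in compiled form; this text tells all that it offers. Calls block until the motion is done:
- robot.move_ptp(position, orientation): joint-space move of the TCP to a pose.
- robot.move_linear(position, ori=None, speed=150, f_stop=None): straight line of the TCP; ori=None keeps the orientation; speed is the mean speed in mm/s. With f_stop (N) it stops when the force on the tool has changed by that much, and returns True; else False.
- robot.move_j(angles): joint-space move.
- robot.move_gripper(opening): opening from 0.0 (shut) to 1.0 (fully open); the grip force is fixed at half the most; returns when the fingers have stopped.
- robot.sleep(seconds).
- robot.inverse_kinematics(position, orientation): joint angles nearest the present ones, or None.
- robot.get_image(name): name is "side" or "top" or "wrist"; returns a dict with "img" (420x560x3 uint8, blue, green, red), "fovy" (degrees; the focal length in pixels is half the picture's height over the tangent of half this angle, whatever the lens; pixels are square), "cx", "cy" (the principal point, pixels), "k1" (the pictures are not rectified: a ray, as slopes to the right and down, at radius r is drawn at 1 + k1 r^2 times it, then the intrinsics apply), "eye" and "orientation" of the camera in the world. Camera axes: x right, y down, z forward; pixel columns grow to the right and rows downward; lengths in mm; the calibration is good to about 2 mm. A picture is of the moment at which its call begins. There is no depth.
A pose or a line that the arm cannot do raises robot.MotionError and nothing moves.
- robot.hand_in(): hands the job in, once; it reports no verdict.
Readings, each from a call of its own:
- robot.current_t(): time.
- robot.current_qpos(): joint angles.
- robot.current_joint_vel(): joint speeds.
- robot.current_joint_efforts(): joint torques, N m.
- robot.current_tcp_pos(): TCP position.
- robot.current_eef_rot(): TCP orientation.
- robot.current_contact_force(): force on the tool from outside, world axes, zero at the start.
- robot.current_ft_torque(): the same for the moment, N m.
- robot.current_gripper_width(): opening from 0.0 (shut) to 1.0 (fully open).
Only numpy, scipy, OpenCV 4.12 (cv2) and the standard library are available. Lean on these libraries where they do the work, as an engineer would, in place of code of your own. Each camera call takes 0.05 s, during which the arm holds its last target.

### The job

Four identical capped mailing tubes stand on the packing bench; some are packed with a steel part and some are empty, and only their weight tells. Lift each one to feel which it is, then stand the packed (heavy) tubes upright in the oblong grey tote and the empty (light) ones upright in the square cardboard tray. Leave the tape, box and bottle where they are.

Things in the scene. Friction and masses are not known exactly. Their poses are not given: they have to be found in the camera images.
- tube_a_center (a point): centre of one of four look-alike mailing tubes: kraft cardboard, black end caps, upright cylinder 44 mm across, 85 mm tall; point 42.5 mm above its underside, z along the tube. Weighs 0.08 to 0.12 kg (empty) or 0.36 to 0.5 kg (packed: steel part inside); only the weight tells, and it changes between episodes whatever the name. Takes a firm grip at mid-height or above
- tube_b_center (a point): centre of one of four look-alike mailing tubes: kraft cardboard, black end caps, upright cylinder 44 mm across, 85 mm tall; point 42.5 mm above its underside, z along the tube. Weighs 0.08 to 0.12 kg (empty) or 0.36 to 0.5 kg (packed: steel part inside); only the weight tells, and it changes between episodes whatever the name. Takes a firm grip at mid-height or above
- tube_c_center (a point): centre of one of four look-alike mailing tubes: kraft cardboard, black end caps, upright cylinder 44 mm across, 85 mm tall; point 42.5 mm above its underside, z along the tube. Weighs 0.08 to 0.12 kg (empty) or 0.36 to 0.5 kg (packed: steel part inside); only the weight tells, and it changes between episodes whatever the name. Takes a firm grip at mid-height or above
- tube_d_center (a point): centre of one of four look-alike mailing tubes: kraft cardboard, black end caps, upright cylinder 44 mm across, 85 mm tall; point 42.5 mm above its underside, z along the tube. Weighs 0.08 to 0.12 kg (empty) or 0.36 to 0.5 kg (packed: steel part inside); only the weight tells, and it changes between episodes whatever the name. Takes a firm grip at mid-height or above
- tote: fixed grey plastic tote, the oblong tray with handles at its two short ends: 240 mm (its x) by 150 mm (its y) outside, rim 35 mm above the bench, walls and floor 5 mm thick, open on top; origin at the centre of its underside on the bench. For packed (heavy) tubes
- carton_tray: fixed low cardboard tray, square: 180 by 180 mm outside, rim 25 mm above the bench, walls and floor 5 mm thick, open on top; origin at the centre of its underside on the bench. For empty (light) tubes
- tape_roll_center (a point): bystander: centre of a clear roll of packing tape lying flat, 90 mm across, 48 mm high
- small_carton_center (a point): bystander: centre of a closed cardboard box 80 x 120 x 60 mm high
- cleaner_center (a point): bystander: centre of a white plastic bottle with cap, 60 mm across, 150 mm tall, standing

How it is judged:
By the outcome, as a careful person would: the job done as asked, in the order asked, and still so for the second after the job is handed in, with the robot touching nothing.
It also fails if it takes over 70 s, if anything falls off the work surface, if the arm or the gripper's body presses on something with over 40 N, if the wrist force passes 120 N, or if a joint passes its speed limit or range.

## Working session

There is one attempt and no reset: what is moved stays moved. The work goes in short steps, each a Python script; the robot and the scene stay as the last script left them, time stands still between calls to the robot, and variables do not carry over. Pictures are saved under pics/ and viewed, and the job is handed in when it is done.

```bash
mkdir -p pics; python3 - <<'E'
from bench import robot
import cv2
for n in ("top","side","wrist"):
    d=robot.get_image(n); cv2.imwrite(f"pics/{n}0.png",d["img"])
    print(n,{k:v for k,v in d.items() if k!="img"})
print(robot.current_t(),robot.current_eef_rot(),robot.current_tcp_pos())
E
```

```text
top {'fovy': 43.07950550181708, 'cx': 281.15397080416835, 'cy': 222.45903310841217, 'k1': -0.1536380290173488, 'eye': array([ 386.10227442, -119.68500888, 1711.86345366]), 'orientation': array([-3.03701178,  0.00809303, -1.59195304])}
side {'fovy': 53.90690572130361, 'cx': 284.6450744402007, 'cy': 200.63412858049898, 'k1': -0.07015639508670908, 'eye': array([ 340.58505082,  616.03395143, 1013.34967706]), 'orientation': array([-2.46942958, -0.00566942, -2.8078997 ])}
wrist {'fovy': 69.68348353956954, 'cx': 280.17574482524645, 'cy': 206.20519405081666, 'k1': 0.011344145168554714, 'eye': array([ 292.9267854 , -471.13061431,  383.7622984 ]), 'orientation': array([ 2.87268775e+00,  2.23160850e-04, -1.14801469e+00])}
0.15 [-3.14019705e+00 -3.15001190e-04  4.23803792e-01] [ 226.11437177 -500.89931751  218.00816263]
```

View pics/top0.png

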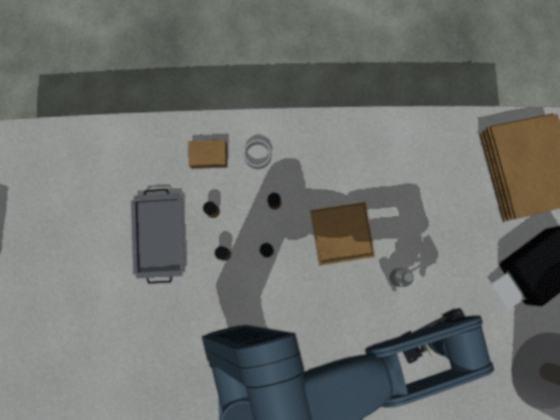

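View pics/side0.png

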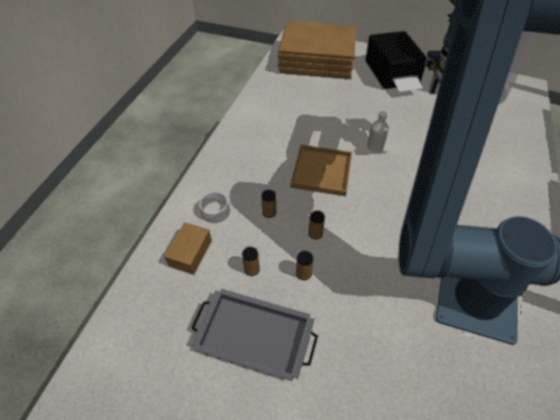

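View pics/wrist0.png

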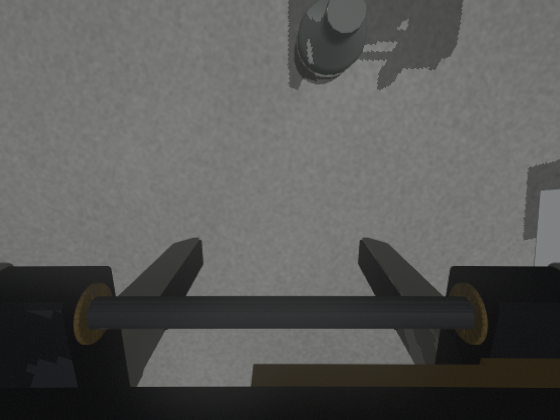

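The top view shows tubes near (211,210), (274,201), (223,253) and (266,250), the tote near (159,233) and the tray near (342,233). The side view shows the same layout. I'll enlarge both to get exact pixel positions.

```bash
python3 - <<'E'
import cv2
a=cv2.imread("pics/top0.png"); cv2.imwrite("pics/top0c.png",cv2.resize(a[130:290,120:390],None,fx=2.96,fy=2.96,interpolation=2))
a=cv2.imread("pics/side0.png"); cv2.imwrite("pics/side0c.png",cv2.resize(a[140:290,170:370],None,fx=4,fy=4,interpolation=2))
cv2.imwrite("pics/side0d.png",cv2.resize(a[280:390,180:330],None,fx=5,fy=5,interpolation=2))
E
```

```text
(no output)
```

View pics/top0c.png

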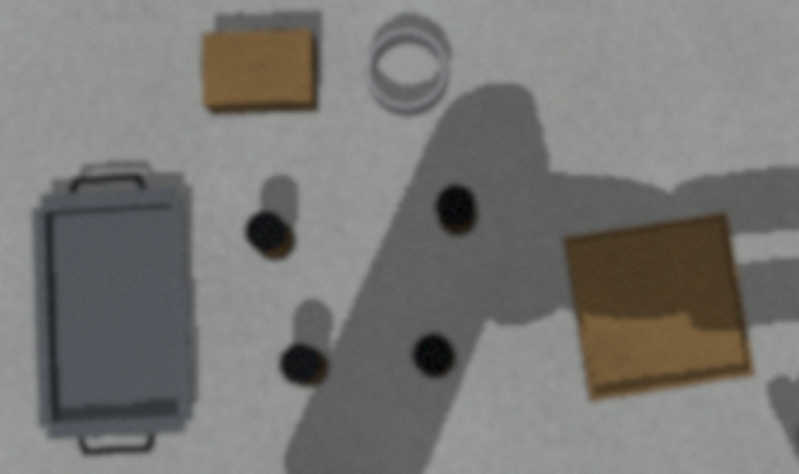

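View pics/side0c.png

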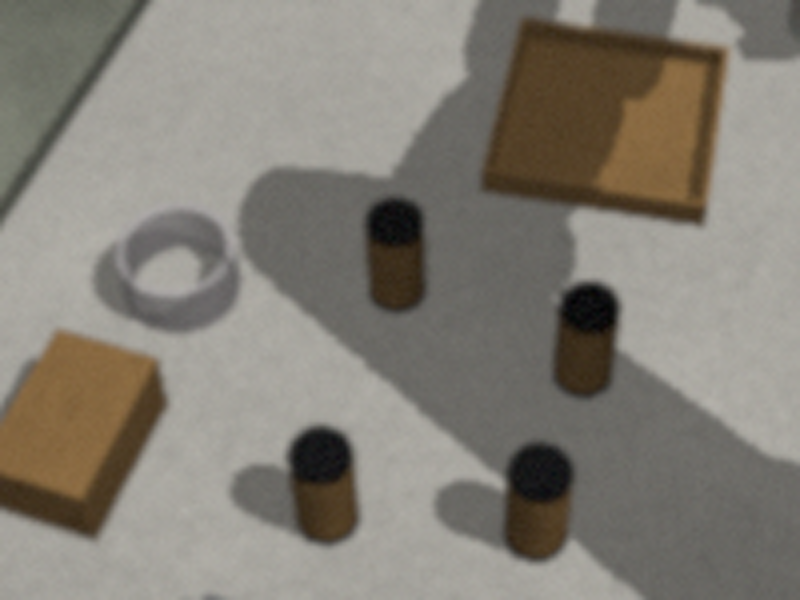

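View pics/side0d.png

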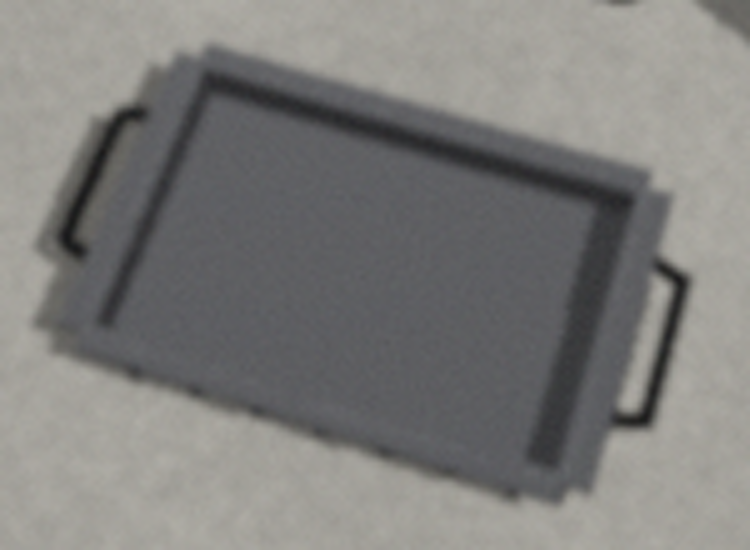

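```bash
cat > h.py <<'E'
import numpy as np
from scipy.spatial.transform import Rotation as R
CAM={'top':(43.07950550181708,281.15397,222.45903,-0.1536380290173488,[386.10227442,-119.68500888,1711.86345366],[-3.03701178,0.00809303,-1.59195304]),
'side':(53.90690572130361,284.645074,200.634128,-0.07015639508670908,[340.58505082,616.03395143,1013.34967706],[-2.46942958,-0.00566942,-2.8078997])}
def ray(cam,u,v):
    f,cx,cy,k,e,o=cam; F=210/np.tan(np.radians(f)/2)
    d=np.array([(u-cx)/F,(v-cy)/F]); s=d.copy()
    for _ in range(30): s=d/(1+k*(s@s))
    return np.array(e),R.from_euler('xyz',o).as_matrix()@np.array([s[0],s[1],1])
def at(cam,u,v,z):
    cam=CAM[cam] if isinstance(cam,str) else cam
    e,d=ray(cam,u,v); return (e+d*(z-e[2])/d[2])[:2]
def camof(d): return (d['fovy'],d['cx'],d['cy'],d['k1'],d['eye'],d['orientation'])
E
python3 - <<'E'
from h import *
np.set_printoptions(precision=1,suppress=True)
T={'T1':((266,231),(321,447)),'T2':((455,206),(395,217)),'T3':((299,362),(541,464)),'T4':((433,353),(589,302)),}
for n,(a,b) in T.items():
    print(n,at('top',120+a[0]/2.96,130+a[1]/2.96,85),at('side',170+b[0]/4,140+b[1]/4,85))
print('tray z25')
for a in [(566,239),(726,214),(751,373),(590,399)]: print(at('top',120+a[0]/2.96,130+a[1]/2.96,25))
for b in [(521,20),(727,46),(706,209),(485,183)]: print('s',at('side',170+b[0]/4,140+b[1]/4,25))
print('tote z35')
for a in [(37,207),(188,184),(195,427),(46,435)]: print(at('top',120+a[0]/2.96,130+a[1]/2.96,35))
for b in [(178,52),(205,45),(648,170),(668,192),(590,490),(565,498),(60,345),(45,320)]: print('s',at('side',180+b[0]/5,280+b[1]/5,35))
print('box z60');
for a in [(203,33),(314,30),(316,106),(207,109)]: print(at('top',120+a[0]/2.96,130+a[1]/2.96,60))
print('tape',at('top',120+410/2.96,130+70/2.96,48))
E
```

```text
T1 [606.8 109.6] [606.5 107.7]
T2 [628.6 -88.7] [629.  -90.8]
T3 [469.2  76.2] [466.8  72.3]
T4 [475.7 -62.9] [474.2 -63.8]
tray z25
[ 598.9 -206.6]
[ 622.5 -381.1]
[ 449.7 -401.8]
[ 426.  -227.7]
s [ 622.3 -377.3]
s [ 447.9 -405.8]
s [ 421.9 -224.5]
s [ 592.9 -192.4]
tote z35
[646.1 368.9]
[667.1 201.6]
[404.3 194.8]
[398.1 357.5]
s [661.7 218.7]
s [650.2 210.4]
s [413.1 199.8]
s [400.3 207.6]
s [392.4 356.7]
s [402.  363.8]
s [650.4 377.2]
s [662.7 368.7]
box z60
[828.2 181.1]
[827.9  60.3]
[744.1  58.6]
[744.  176.4]
tape [783.8 -42.2]
```

```bash
cat >> h.py <<'E'
from math import pi
TUBES={'T1':(606.6,108.6),'T2':(628.8,-89.8),'T3':(468,74.2),'T4':(475,-63.3)}
def slot(c,yaw,dx,dy):
    c_,s_=np.cos(yaw),np.sin(yaw); return (c[0]+c_*dx-s_*dy, c[1]+s_*dx+c_*dy)
TRAY=((523,-302),-0.13+0.265*0); TOTE=((529,285),0.04)
TRAY=((523,-302),0.135)
E
python3 - <<'E'
from h import *
from bench import robot
print(at('top',402,275,150))
np.set_printoptions(precision=2,suppress=True)
for s in (1,-1):
  for n,(x,y) in list(TUBES.items())+[('tray',TRAY[0]),('tote',TOTE[0])]:
    for z in (39,160):
      print(s,n,z,robot.inverse_kinematics([x,y,z],[pi,0,s*pi/2]))
E
```

```text
[ 386.94189995 -462.94603474]
1 T1 39 [-0.    0.54  1.58 -0.    1.02 -0.  ]
1 T1 160 [-0.    0.42  1.45 -0.    1.27 -0.  ]
1 T2 39 [-0.32  0.57  1.53  0.    1.04 -0.32]
1 T2 160 [-0.32  0.45  1.4   0.    1.29 -0.32]
1 T3 39 [-0.08  0.33  1.94 -0.    0.87 -0.08]
1 T3 160 [-0.08  0.17  1.8  -0.    1.17 -0.08]
1 T4 39 [-0.37  0.34  1.93 -0.    0.87 -0.37]
1 T4 160 [-0.37  0.18  1.79  0.    1.17 -0.37]
1 tray 39 [-0.71  0.52  1.61  0.    1.01 -0.71]
1 tray 160 [-0.71  0.4   1.48  0.    1.26 -0.71]
1 tote 39 [ 0.31  0.52  1.62 -0.    1.    0.31]
1 tote 160 [ 0.31  0.39  1.49 -0.    1.26  0.31]
-1 T1 39 None
-1 T1 160 None
-1 T2 39 [-0.32  0.57  1.53 -0.    1.04  2.82]
-1 T2 160 [-0.32  0.45  1.4  -0.    1.29  2.82]
-1 T3 39 [-0.08  0.33  1.94 -0.    0.87  3.06]
-1 T3 160 [-0.08  0.17  1.8  -0.    1.17  3.06]
-1 T4 39 [-0.37  0.34  1.93 -0.    0.87  2.78]
-1 T4 160 [-0.37  0.18  1.79 -0.    1.17  2.78]
-1 tray 39 [-0.71  0.52  1.61 -0.    1.01  2.43]
-1 tray 160 [-0.71  0.4   1.48 -0.    1.26  2.43]
-1 tote 39 [ 0.31  0.52  1.62  0.    1.   -2.83]
-1 tote 160 [ 0.31  0.39  1.49  0.    1.26 -2.83]
```

```bash
cat >> h.py <<'E'
def fz(robot):
    v=[]
    for _ in range(4): v.append(robot.current_contact_force()[2]); robot.sleep(0.03)
    return float(np.mean(v))
def pick(robot,n):
    x,y=TUBES[n]; o=[pi,0,pi/2]
    robot.move_ptp([x,y,125],o)
    hit=robot.move_linear([x,y,39],speed=200,f_stop=15)
    f0=fz(robot)
    robot.move_gripper(0.2)
    robot.move_linear([x,y,160],speed=150); robot.sleep(0.3)
    f1=fz(robot)
    print(n,'hit',hit,'width',robot.current_gripper_width()*93,'f0',f0,'f1',f1,'t',robot.current_t())
    return f1-f0
def place(robot,box,d):
    (c,yaw)=box; x,y=slot(c,yaw,*d); o=[pi,0,pi/2+yaw]
    robot.move_ptp([x,y,160],o)
    robot.move_linear([x,y,54],speed=150); robot.sleep(0.1)
    hit=robot.move_linear([x,y,42],speed=25,f_stop=3)
    print('placed',hit,robot.current_tcp_pos(),'t',robot.current_t())
    robot.move_gripper(0.68); robot.sleep(0.1)
    robot.move_linear([x,y,160],speed=200)
    robot.move_gripper(0.9)
E
python3 - <<'E'
from h import *
from bench import robot
import cv2
print(pick(robot,'T2'))
cv2.imwrite('pics/s1.png',robot.get_image('side')['img'])
cv2.imwrite('pics/w1.png',robot.get_image('wrist')['img'])
E
```

```text
T2 hit False width 43.758811070735646 f0 0.6604237182254534 f1 -1.1417329676768404 t 5.1833
-1.8021566859022937
```

View pics/s1.png

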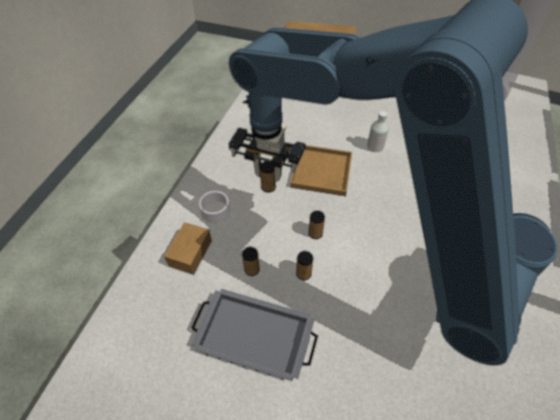

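View pics/w1.png

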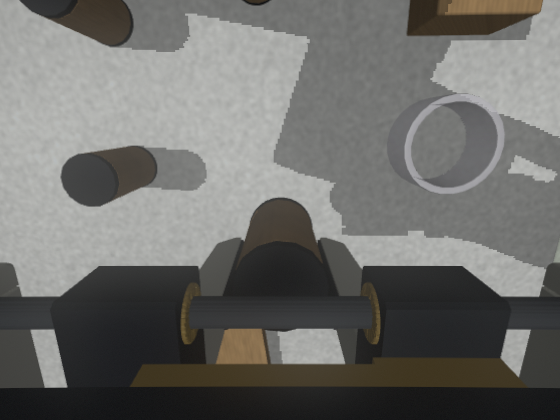

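T2 is held upright, at (268,178) in the side view and (280,270) in the wrist view. The force changed by 1.1–1.8 N, well below the 3.5 N minimum for a packed tube, so it is empty and goes in the tray. I'll take an unloaded reading afterwards as a cross-check.

```bash
python3 - <<'E'
from h import *
from bench import robot
import cv2
print(fz(robot),fz(robot))
place(robot,TRAY,(40,-40))
robot.sleep(.1);print('unloaded',fz(robot),robot.current_t())
print(pick(robot,'T4'))
cv2.imwrite('pics/s2.png',robot.get_image('side')['img'])
E
```

```text
-1.0307131154202565 -0.8816572383890509
placed True [ 568.23692571 -336.40930972   43.70030415] t 7.95
unloaded -0.21251468873691692 10.1583
T4 hit False width 43.12789306891977 f0 0.42287669744959033 f1 -3.3929742422900953 t 14.1
-3.8158509397396854
```

View pics/s2.png

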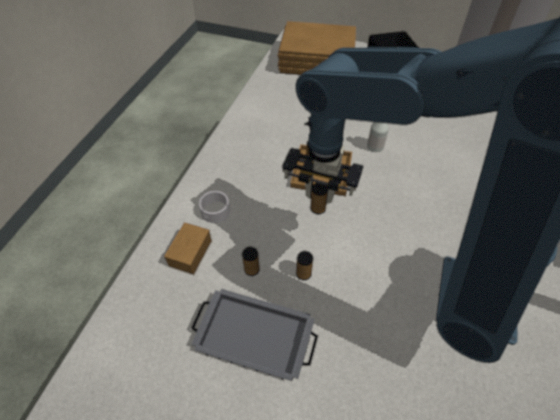

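T4 is held at (318,198) and weighs about 3.4–3.8 N, so it is packed and goes in the tote.

```bash
python3 - <<'E'
from h import *
from bench import robot
import cv2
print(fz(robot))
place(robot,TOTE,(-55,33))
cv2.imwrite('pics/s3.png',robot.get_image('side')['img'])
print(pick(robot,'T3'))
cv2.imwrite('pics/s3b.png',robot.get_image('side')['img'])
E
```

```text
-3.57273235171507
placed True [472.6351265  315.93154626  43.69239449] t 17.1
T3 hit False width 43.88675966970143 f0 0.4228647972255785 f1 -4.369700537511564 t 22.9167
-4.792565334737143
```

View pics/s3b.png

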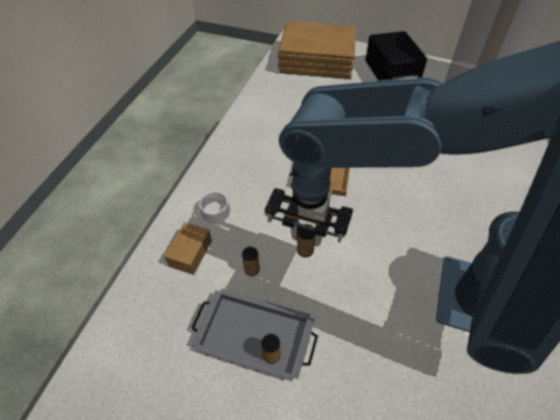

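The first packed tube stands in the tote at (271,347). T3, held at (306,242), weighs about 4.4–4.8 N, so it is packed too.

```bash
python3 - <<'E'
from h import *
from bench import robot
import cv2
place(robot,TOTE,(55,-28))
print(pick(robot,'T1'), fz(robot))
cv2.imwrite('pics/s4.png',robot.get_image('side')['img'])
E
```

```text
placed True [584.87541191 259.37090096  43.74943342] t 25.25
T1 hit False width 42.9832736908486 f0 0.5634017599531482 f1 -0.8589819512166281 t 30.725
-1.4223837111697764 -1.0908350784966505
```

View pics/s4.png

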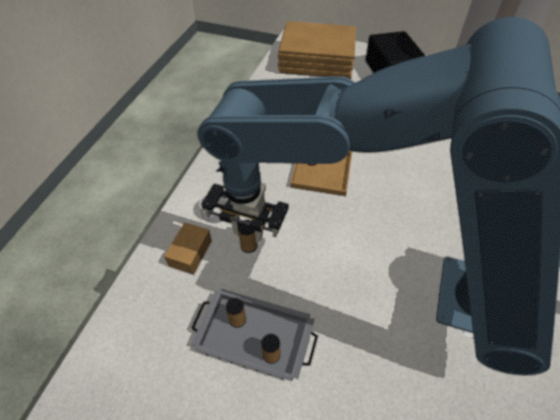

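Both packed tubes stand in the tote, at (236,312) and (271,347). T1, held at (247,236), weighs about 1 N, so it is empty and goes in the tray. After that I'll back the arm off for a clear view.

```bash
python3 - <<'E'
from h import *
from bench import robot
import cv2
place(robot,TRAY,(-30,35))
robot.move_j([-1.35,0.259,1.535,0,1.348,-0.203])
for n in('side','top'): cv2.imwrite(f'pics/{n}5.png',robot.get_image(n)['img'])
print(robot.current_t())
a=cv2.imread("pics/side5.png"); cv2.imwrite("pics/side5c.png",cv2.resize(a[130:390,170:400],None,fx=2.3,fy=2.3,interpolation=2))
a=cv2.imread("pics/top5.png"); cv2.imwrite("pics/top5c.png",cv2.resize(a[130:290,120:390],None,fx=2.96,fy=2.96,interpolation=2))
E
```

```text
placed True [ 488.26690821 -271.5446856    43.54446364] t 33.7833
37.1917
```

View pics/side5c.png

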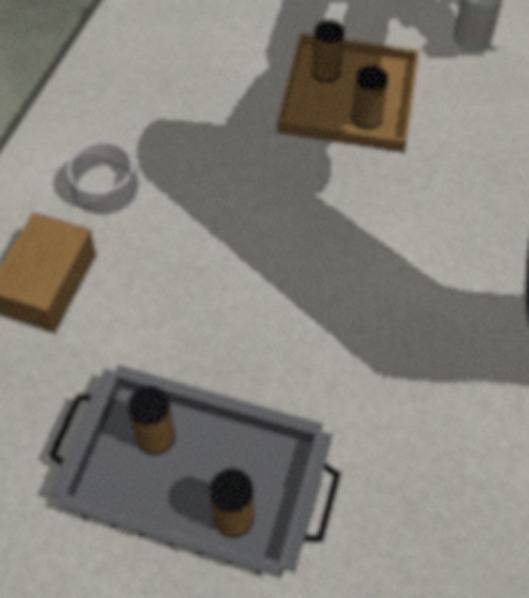

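View pics/top5c.png

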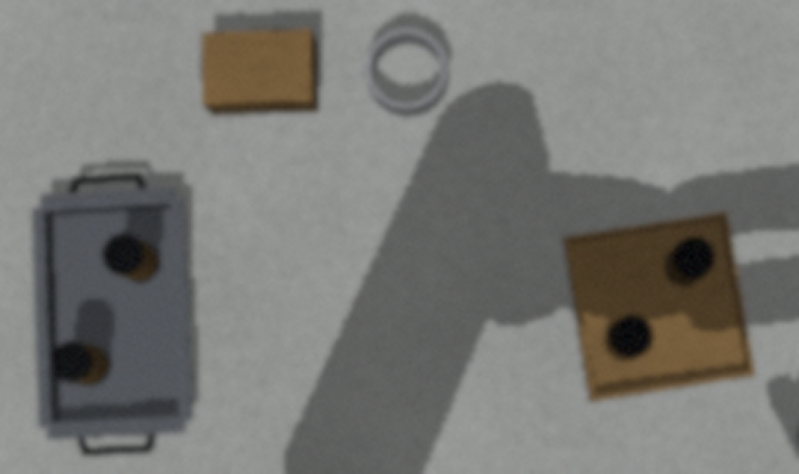

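The side crop shows two tubes upright in the tote, at (152,420) and (232,502), and two upright in the tray, at (328,50) and (370,97). The top crop agrees, and the tape and box sit exactly where they did before.

```bash
python3 - <<'E'
from bench import robot
import cv2
a=cv2.imread('pics/side0.png');b=cv2.imread('pics/side5.png')
print('bottle diff',cv2.absdiff(a,b)[110:155,365:392].mean())
robot.hand_in(); print(robot.current_t())
E
```

```text
bottle diff 2.8156378600823047
the job is handed in; nothing more can be done
the job is handed in; nothing more can be done
```

The job is handed in, at about 37 s of the 70 s allowed. I lifted each tube to weigh it: two were packed (about 3.5 N and 4.5 N) and stand in the grey tote. The other two were empty (about 1 N each) and stand in the cardboard tray.

- **Final pictures:** the side and top views show all four tubes upright inside their containers and the arm clear of everything. The tape and box look unmoved, and the bottle area differs from the first picture only at noise level.
- **Disagreeing readings:** the force sensor drifted by up to about 0.7 N between readings, so the tube just before each grasp and just after lifting gave slightly different weights. The gap between empty and packed was much larger, so the sorting isn't in doubt.

No checks failed.

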